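# Load a clip strip into the wound-clip loader

## Task

Load the yellow strip of wound clips into the blue magazine of the clip loader: press the red spring follower back with one end of it until the other end drops in behind the near lip and the strip lies flat on the channel floor; then slide the steel rail fully closed over it. Feel your way and never press the strip hard against the loader (stay below 25 N), and leave the bottles, carton and cup where they stand.

Things in the scene. Friction and masses are not known exactly. Their poses are not given: they have to be found in the camera images.
- strip_center (a point): Centre (12 mm above its underside) of the clip strip: straight yellow carrier bar with 21 thin steel wound clips round it, 110 long (x), 14 wide (y), 24 mm high (z), 35 to 70 g, loose on the worktop right of the loader. Both ends alike; grasp across the middle.
- loader: Clip loader, fixed: aluminium base plate (x -125 to +150 mm, 74 wide, 8 thick) with a blue channel magazine. Origin on the worktop under the channel's centre line; x along the channel towards the red follower, away from the robot; z up. The magazine is clamped on the base at a setting s within 16 mm either way along x that differs each time and is not measured: feel for it. It does not shift in use.
- seat_nominal (a point): Fixed mark on the base: where the centre of a seated strip would be at s = 0 (loader x -45, z 24 mm; really at x -45 + s). Channel: floor plate 30 wide, top at z 12; 17 mm between walls with outward flared tops. Near walls (x -105 to -82 + s) reach z 21.5, far walls (x -18 to +44 + s) z 31; the 64 mm gap between them leaves room for fingers round the strip's middle down to z 14.
- lip_nominal (a point): Fixed mark on the base: top of the lip's inner face at s = 0 (loader x -100, z 20 mm; really x -100 + s). The lip is 5 mm thick, closes the near end of the channel and stands 8 mm above its floor. A level strip with its underside at z 21 to 23 passes over it, and over the near walls, runs between the far walls and still meets the follower.
- follower_nominal (a point): Fixed mark on the base: face of the red follower at rest at s = 0 (loader x -5.5, z 24 mm; really x -5.5 + s). It reaches up to z 36. Its spring pushes it towards the lip with 1.6 N at rest, 4 N when pushed back 20.5 mm, where it meets a hard stop. Lip to follower at rest is 94.5 mm, so the 110 mm strip fits only with the follower pushed back 15.5 to 20.5 mm.
- rail (a joint): Steel rail (flat bar 100 x 30 x 4 mm, underside at z 38.5) that slides towards the robot out of the dark runners at the loader's far end. 0 = open (front edge at loader x +48 mm), 0.095 m = fully closed at its end stop (front edge at x -47). Starts at 0 to 8 mm; about 4 N friction; stays where left. Passes 2.5 mm over a seated strip and jams on one that stands proud.
- rail_knob (a point): Centre of the grip on the rail: upright black tab 22 (along x) x 14 mm (across, y), its top 12.5 mm above and its foot 14.5 mm below this point, which is 60 mm above the worktop; it moves along the loader's -x as the rail closes.
- vial: Bystander: brown glass injection vial with blue cap, 32 mm across, 62 mm tall, standing loose on the worktop; origin at the centre of its underside.
- amber_bottle: Bystander: brown bottle with white cap, 46 mm across, 93 mm tall, standing loose on the worktop; origin at the centre of its underside.
- carton: Bystander: small white and teal carton, 55 x 110 x 30 mm, standing loose on the worktop; origin at the centre of its underside.
- cup: Bystander: sample cup with red lid, 60 mm across, 64 mm tall, standing loose on the worktop; origin at the centre of its underside.

How it is judged:
By the outcome, as a careful person would: the job done as asked, in the order asked, and still so for the second after the job is handed in, with the robot touching nothing.
It also fails if it takes over 64 s, if anything falls off the work surface, if the arm or the gripper's body presses on something with over 40 N, if the wrist force passes 120 N, or if a joint passes its speed limit or range.

## Robot

A 6-joint arm with a two-finger parallel gripper is mounted at the origin on a cart in front of the work surface, level with it; the furniture and walls round the work are solid. World frame = base frame: x ahead of the robot, y to its left, z up, the work surface at z = 0. Lengths are in mm, angles in rad, forces in N, time in s.
With the tool pointing down it reaches from about 300 to 775 mm from the base axis. Payload 14.6 kg.
Tool frame: the origin (TCP) lies midway between the tips of the shut fingers; the grasp point (between the pads) lies 19 mm behind it; y points along the fingers, z is the direction in which the jaws open and shut, and the axes are right-handed (so a half turn about y gives the same grasp; the last joint's range is limited). The gripper opens to 94 mm and grips with 3 to 60 N. Pads are 16 mm wide; open, the fingers measure 119 mm over their backs; the gripper's body (75 mm by 177 mm) begins 78 mm behind the grasp point.
Start: joints at [-1.406, 0.3, 1.521, -0, 1.321, -0.067], TCP at [126.345, -535.281, 205.446] pointing down, gripper open.
Joint ranges: [-3.03, 3.03], [-0.79, 2.21], [0.23, 2.52], [-1.04, 4.18], [0, 3.07], [-2.55, 2.55]. Speed limits (rad/s): [2.22, 2.22, 2.57, 3.14, 3.14, 3.14].

## Interface

Orientations are given as [roll, pitch, yaw] about the fixed x, y, z axes, in that order (R = Rz(yaw) Ry(pitch) Rx(roll)).
In Python, from cell import manip gives the robot as it stands.
- The arm moves only by the tool play_rows, never from a script. Its argument "series" is a list of rows, each a list of 3 entries, a list of its own where there are three numbers: the shift along the tool's x, y, z in m, then the turn about the tool's y in rad, then the closure, from 0 (fully open) to 1 (shut). In form: [[[dx, dy, dz], twist, grip], ...]. A call has 1 to 20 rows; each row is the pose to reach, as a shift and turn from the pose measured when the call began, along the tool's axes at that moment; what a row does not reach only later rows make up. A row lasts 1/10 s, in which the tool goes at most 50 mm and 8.59 degrees, less where a joint would pass 70% of its speed; a pose out of reach is approached as far as the arm can. A call with a gripper value outside its range is refused whole. The fingers move at their own pace and stop on an object; "squeeze" is the grip in N (left out, the last holds). Time passes only in rows, so rows that repeat a pose let the fingers close. It gives the time, the measured TCP pose, the force and the opening at its end, in the units of the state.
- manip.read_state(): the state, without advancing time (a new reading comes with each control period).
- manip.camera(name): name is "side" or "top"; returns the picture (420x560x3 uint8, red, green, blue); there is no depth.
- manip.camera_params(name): a dict with "K" (3x3 intrinsics, pixels), "rvec" (rotation vector, rad) and "tvec" (3), from world to camera coordinates, as OpenCV has them. Camera axes: x right, y down, z forward; pixel columns grow to the right and rows downward; lengths in mm; the calibration is good to about 2 mm. A picture is of the moment at which its call begins. camera_params takes no time and is no camera call.
- manip.sign_off(): hands the job in, once; it reports no verdict.
The state is a dict: "clock": time; "joints": joint angles; "qd": joint speeds; "effort": joint torques, N m; "eef_pos": TCP position; "eef_rot": TCP orientation; "wrist_force": force on the tool from outside, world axes, zero at the start; "moment": the same for the moment, N m; "finger_gap": finger opening in mm.
Only numpy, scipy, OpenCV 4.12 (cv2) and the standard library are available. Lean on these libraries where they do the work, as an engineer would, in place of code of your own. Each camera call takes 0.05 s, during which the arm holds its last target. There are 200 camera calls.

## Working session

There is one attempt and no reset: what is moved stays moved. The work goes in short steps, Python scripts to look and compute and a tool call to move; the robot and the scene stay as the last step left them, time stands still between calls to the robot, and variables do not carry over. Pictures are saved under pics/ and viewed, about 8 in all and at most 12, crops included, and the job is handed in when it is done.

Besides the shell and the picture viewer there is one more tool, called as name([rows], argument=value, ...), one row to a line, values as JSON. play_rows: Moves the arm, as the interface text tells. Its arguments: {"type":"object","properties":{"series":{"type":"array","items":{"type":"array"}},"squeeze":{"type":"number"}},"required":["series"]}

```bash
ls; mkdir -p pics; cat > h.py <<'E'
import numpy as np, cv2
from cell import manip
def snap(n,f):
    im=manip.camera(n); cv2.imwrite(f'pics/{f}.png',cv2.cvtColor(im,cv2.COLOR_RGB2BGR)); return im
def cam(n):
    p=manip.camera_params(n); return np.array(p['K'],float),np.array(p['rvec'],float).reshape(3),np.array(p['tvec'],float).reshape(3)
def proj(n,P):
    K,r,t=cam(n); return cv2.projectPoints(np.array(P,float).reshape(-1,1,3),r,t,K,None)[0].reshape(-1,2)
def ray(n,uv,z):
    K,r,t=cam(n); R=cv2.Rodrigues(r)[0]; o=-R.T@t
    d=R.T@np.linalg.solve(K,np.array([uv[0],uv[1],1.])); return o+d*(z-o[2])/d[2]
def tri(uvt,uvs):
    M=[]
    for n,uv in(('top',uvt),('side',uvs)):
        K,r,t=cam(n);M.append(K@np.c_[cv2.Rodrigues(r)[0],t])
    X=cv2.triangulatePoints(M[0],M[1],np.array(uvt,float).reshape(2,1),np.array(uvs,float).reshape(2,1));return (X[:3]/X[3]).ravel()
E
python3 - <<'E'
from h import *
np.set_printoptions(precision=3,suppress=True)
print(manip.read_state())
for n in('top','side'):
    im=snap(n,n+'0'); K,r,t=cam(n); print(n,K,-cv2.Rodrigues(r)[0].T@t)
E
```

```text
pics
{'clock': 0.0, 'joints': array([-1.406,  0.3  ,  1.522,  0.   ,  1.321, -0.067]), 'qd': array([ 0.   , -0.001, -0.001,  0.001, -0.   , -0.   ]), 'effort': array([ -0.001, -53.181, -35.274,   0.071,   0.024,  -0.   ]), 'eef_pos': array([ 126.318, -535.011,  204.869]), 'eef_rot': array([-1.572,  0.   , -2.91 ]), 'wrist_force': array([ 0.708, -1.011, -0.93 ]), 'moment': array([ 0.001, -0.014, -0.005]), 'finger_gap': 94.09215539377027}
top [[485.024   0.    277.693]
 [  0.    485.024 204.917]
 [  0.      0.      1.   ]] [ 401.752 -104.162 1361.023]
side [[460.808   0.    280.059]
 [  0.    460.808 207.022]
 [  0.      0.      1.   ]] [ 57.822 870.873 533.474]
```

View pics/top0.png

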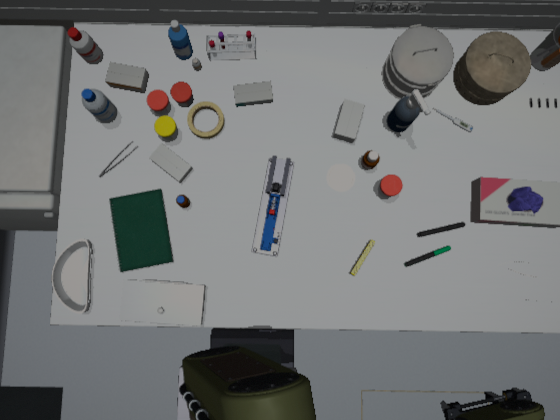

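View pics/side0.png

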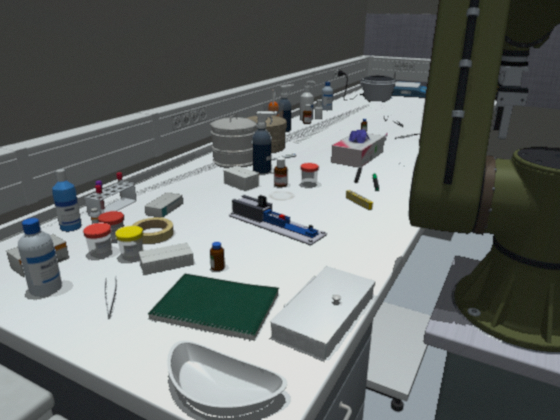

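The top view shows the loader near (272,205), the strip near (362,257), the vial at (183,201), and the cup at (390,186) with a brown bottle at (371,159). I'll enlarge the loader and strip next.

```bash
python3 - <<'E'
from h import *
im=cv2.imread('pics/top0.png')
a=cv2.resize(im[150:260,245:300],None,fx=5.4,fy=5.4,interpolation=cv2.INTER_CUBIC)
b=cv2.resize(im[230:285,340:385],None,fx=8,fy=8,interpolation=cv2.INTER_CUBIC)
b=cv2.copyMakeBorder(b,0,a.shape[0]-b.shape[0],0,0,cv2.BORDER_CONSTANT)
cv2.imwrite('pics/c1.png',np.hstack([a,b]))
s=cv2.imread('pics/side0.png')
cv2.imwrite('pics/c2.png',cv2.resize(s[180:245,222:385],None,fx=4.9,fy=4.9,interpolation=cv2.INTER_CUBIC))
# yellow strip
hsv=cv2.cvtColor(im,cv2.COLOR_BGR2HSV); m=cv2.inRange(hsv,(20,60,60),(38,255,255)); m[:225]=0;m[290:]=0;m[:,:335]=0;m[:,400:]=0
c=max(cv2.findContours(m,0,1)[0],key=cv2.contourArea); print(cv2.minAreaRect(c), m.sum()/255)
bx=cv2.boxPoints(cv2.minAreaRect(c)); print([ray('top',p,20).round(1) for p in bx]); print(ray('top',cv2.minAreaRect(c)[0],20))
for nm,lo,hi in(('blue',(100,120,50),(125,255,255)),):
    m=cv2.inRange(hsv,lo,hi); m[:150]=0;m[260:]=0;m[:,:250]=0;m[:,300:]=0
    ys,xs=np.nonzero(m); print(nm,cv2.minAreaRect(np.c_[xs,ys].astype(np.float32)))
E
```

```text
((362.1617431640625, 256.8970642089844), (5.65945291519165, 40.130672454833984), 30.963756561279297) 206.0
[array([ 411.6, -301.4,   20. ]), array([ 506.9, -358.9,   20. ]), array([ 499.1, -372.3,   20. ]), array([ 404. , -314.7,   20. ])]
[ 455.14923433 -336.68987903   20.        ]
blue ((272.3204345703125, 222.14144897460938), (14.95180892944336, 56.71492385864258), 9.7824068069458)
```

View pics/c1.png

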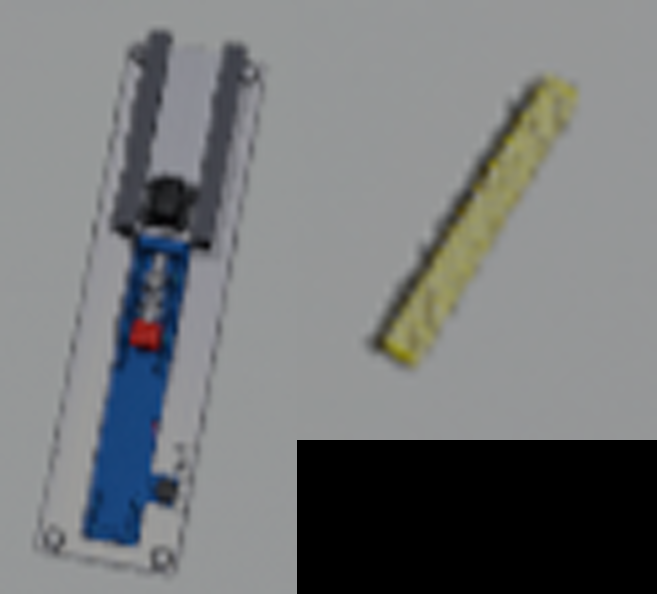

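View pics/c2.png

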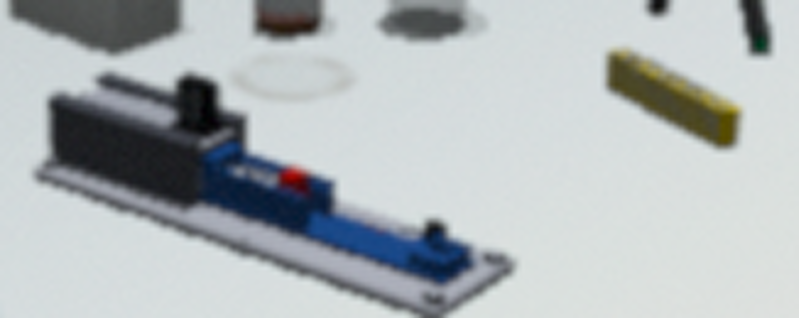

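The crops give the base plate corners in the top view: near-left (36,551), near-right (172,576), far-right (265,65). In the side view, the near corners are (435,317) and (513,265), and the far-left corner is (37,173). Next I'll fit the poses to these.

```bash
cat > fit.py <<'E'
from h import *
from scipy.optimize import least_squares, minimize
np.set_printoptions(precision=2,suppress=True)
def L2W(p,P):
    P=np.atleast_2d(np.array(P,float)); c,s=np.cos(p[2]),np.sin(p[2])
    return np.c_[p[0]+c*P[:,0]-s*P[:,1],p[1]+s*P[:,0]+c*P[:,1],P[:,2]]
def hull(n,p,dims,z0=0,sc=4):
    l,w,h=dims; P=[[a*l/2,b*w/2,z0+k*h] for a in(-1,1) for b in(-1,1) for k in(0,1)]
    return cv2.convexHull(((proj(n,L2W(p,P))+.5)*sc).astype(np.float32))
def fitstrip(ims,p0,z0=0):
    ms={}
    for n,im in ims.items():
        hsv=cv2.cvtColor(im,cv2.COLOR_RGB2HSV); m=cv2.inRange(hsv,(18,50,40),(40,255,255))
        roi=np.zeros_like(m); u=proj(n,[[p0[0],p0[1],z0+12]])[0].astype(int); cv2.circle(roi,tuple(map(int,u)),36,255,-1)
        ms[n]=cv2.GaussianBlur((m&roi).repeat(4,0).repeat(4,1).astype(np.float32)/255,(0,0),3)
    def cost(q):
        e=0
        for n,m in ms.items():
            a=np.zeros(m.shape,np.uint8); cv2.fillConvexPoly(a,(hull(n,q,(110,14,24),z0)*16).astype(np.int32),1,shift=4)
            e+=np.abs(cv2.GaussianBlur(a.astype(np.float32),(0,0),3)-m).sum()/m.sum()
        return e
    best=min((minimize(cost,p0,method='Nelder-Mead',options=dict(initial_simplex=np.array(p0)+np.r_[np.zeros((1,3)),np.diag([6,6,.1])*k]))for k in(1,-1)),key=lambda r:r.fun)
    return best.x,best.fun
E
python3 - <<'E'
from fit import *
ims={n:cv2.cvtColor(cv2.imread(f'pics/{n}0.png'),cv2.COLOR_BGR2RGB) for n in('top','side')}
print('strip',fitstrip(ims,[455,-337,-.54]), fitstrip({'top':ims['top']},[455,-337,-.54]))
T=lambda a:np.array(a)/5.4+[245,150]-.4; S=lambda a:np.array(a)/4.9+[222,180]-.4
t=[([-125,37,8],(36,551)),([-125,-37,8],(172,576)),([150,-37,8],(265,65))]
s=[([-125,37,8],(435,317)),([-125,-37,8],(513,265)),([150,37,8],(37,173))]
def res(p,w=(1,1)):
    return np.r_[w[0]*(proj('top',L2W(p,[a for a,_ in t]))-[T(b) for _,b in t]).ravel(),w[1]*(proj('side',L2W(p,[a for a,_ in s]))-[S(b) for _,b in s]).ravel()]
for w in((1,1),(1,0),(0,1)):
    r=least_squares(res,[480,-110,-.18],args=(w,)); print('loader',r.x,r.fun)
    q=r.x
p=least_squares(res,[480,-110,-.18]).x
def toL(W): c,s_=np.cos(p[2]),np.sin(p[2]); d=W[:2]-p[:2]; return np.array([c*d[0]+s_*d[1],-s_*d[0]+c*d[1],W[2]])
for nm,uv,z in(('lip near end top',(112,541),20),('lip near bottom',(112,541),12),('follower front top',(143,348),36),('follower top back',(147,322),36),('knob top',(167,203),72),('near/far wall L',(121,362),31),('wallR',(165,360),31)):
    print(nm,toL(ray('top',T(uv),z)))
W=tri(T((145,335)),S((293,181))); print('foll',toL(W))
print('knobtop',toL(tri(T((167,200)),S((198,84)))))
print(manip.read_state()['eef_pos'])
E
```

```text
strip (array([ 454.38, -337.87,   -0.55]), np.float64(0.4666559100151062)) (array([ 455.01, -337.17,   -0.57]), np.float64(0.16953667998313904))
loader [579.47 -85.71  -0.17] [-0.73  0.95  0.27  1.17  0.53  0.58 -0.6  -0.82  0.14 -1.03 -1.84 -0.97]
loader [581.99 -85.39  -0.16] [-0.58  0.16  0.44  0.22  0.14 -0.41 -0.   -0.   -0.   -0.   -0.   -0.  ]
loader [575.56 -83.26  -0.18] [-0.    0.   -0.    0.    0.    0.   -0.3   0.23  0.92  0.08 -0.66 -0.73]
lip near end top [-110.48   -2.44   20.  ]
lip near bottom [-110.11   -2.17   12.  ]
follower front top [-11.94  -0.38  36.  ]
follower top back [ 1.58  0.06 36.  ]
knob top [57.69 -0.08 72.  ]
near/far wall L [-20.47   9.54  31.  ]
wallR [-15.37 -12.4   31.  ]
foll [-6.1  -1.   31.82]
knobtop [58.25 -0.58 70.93]
[ 126.32 -535.07  204.97]
```

play_rows([
  [[-0.036,0.014,-0.012],0.1,0.3],
  [[-0.08,0.03,-0.026],0.2,0.5],
  [[-0.125,0.05,-0.04],0.3,0.55],
  [[-0.17,0.07,-0.054],0.4,0.55],
  [[-0.215,0.09,-0.068],0.5,0.55],
  [[-0.26,0.11,-0.083],0.6,0.55],
  [[-0.305,0.13,-0.098],0.7,0.55],
  [[-0.34,0.145,-0.109],0.76,0.55],
  [[-0.3653,0.15,-0.117],0.79,0.55],
  [[-0.3653,0.15,-0.117],0.79,0.55],
  [[-0.3653,0.15,-0.117],0.79,0.55],
  [[-0.3653,0.15,-0.117],0.79,0.55],
])

```text
clock: 1.3
eef_pos: [454.2, -337.8, 55.4]
eef_rot: [-1.571, -0.0, 2.583]
wrist_force: [-0.4, -0.7, -0.9]
finger_gap: 42.3
```

```bash
python3 - <<'E'
from fit import *
s=manip.read_state(); print(s['clock'],s['eef_pos'],s['eef_rot'],s['wrist_force'],s['finger_gap'])
im=snap('top','t1')
m=cv2.imread('pics/top0.png'); h=cv2.cvtColor(m,cv2.COLOR_BGR2HSV); b=cv2.inRange(h,(100,120,50),(125,255,255)); b[:196]=0;b[260:]=0;b[:,:250]=0;b[:,300:]=0
# channel centreline (floor+near walls): row-wise centroid
C=[]
for y in range(218,248):
    x=np.nonzero(b[y])[0]
    if len(x): C.append((x.min(),x.max(),y))
C=np.array(C,float)
for nm,u,z in(('L',C[:,0]-.0,15),('R',C[:,1]+1,15),('mid',(C[:,0]+C[:,1]+1)/2,15)):
    W=np.array([ray('top',(a,y),z) for a,y in zip(u,C[:,2])]); k=np.polyfit(W[:,0],W[:,1],1); print(nm,np.arctan(k[0]),np.polyval(k,[480,540]),C[[0,-1]])
E
```

```text
1.3 [ 454.19 -337.83   55.38] [-1.57 -0.    2.58] [-0.41 -0.71 -0.88] 42.269642761539565
L -0.15937980843471294 [-57.47 -67.12] [[266. 275. 218.]
 [261. 270. 247.]]
R -0.10869399293752517 [-88.77 -95.32] [[266. 275. 218.]
 [261. 270. 247.]]
mid -0.1340309496415544 [-73.12 -81.21] [[266. 275. 218.]
 [261. 270. 247.]]
```

play_rows([
  [[0,0.02,0],0,0.55],
  [[0,0.04,0],0,0.55],
  [[0,0.049,0],0,0.55],
  [[0,0.051,0],0,0.6],
  [[0,0.051,0],0,0.8],
  [[0,0.051,0],0,1],
  [[0,0.051,0],0,1],
  [[0,0.051,0],0,1],
  [[0,0.051,0],0,1],
  [[0,0.051,0],0,1],
], squeeze=20)

```text
clock: 2.35
eef_pos: [454.4, -338.2, 5.2]
eef_rot: [-1.571, 0.001, 2.583]
wrist_force: [-1.6, 0.4, 6.2]
finger_gap: 13.6
```

play_rows([
  [[0,-0.01,0],0,1],
  [[0,-0.03,0],0,1],
  [[0,-0.055,0],0,1],
  [[0,-0.07,0],0,1],
  [[0,-0.07,0],0,1],
  [[0,-0.07,0],0,1],
])

```text
clock: 2.95
eef_pos: [454.2, -338.0, 74.8]
eef_rot: [-1.571, 0.0, 2.583]
wrist_force: [0.2, -0.1, -1.4]
finger_gap: 14.0
```

```bash
python3 - <<'E'
from fit import *
s=manip.read_state(); print(s['clock'],s['eef_pos'],s['eef_rot'],s['wrist_force'],s['finger_gap'])
a=snap('top','t2'); b=snap('side','s2')
p=proj('top',[s['eef_pos']])[0].astype(int); q=proj('side',[s['eef_pos']])[0].astype(int); print(p,q)
c=lambda i,p:cv2.resize(i[max(p[1]-35,0):p[1]+35,p[0]-35:p[0]+35],(400,400),interpolation=2)
cv2.imwrite('pics/c3.png',np.hstack([c(a,p),c(b,q)])[:,:,::-1])
E
```

```text
2.95 [ 454.21 -338.     74.76] [-1.57  0.    2.58] [ 0.2  -0.1  -1.43] 13.982490806803082
[366 256] [358 179]
```

View pics/c3.png

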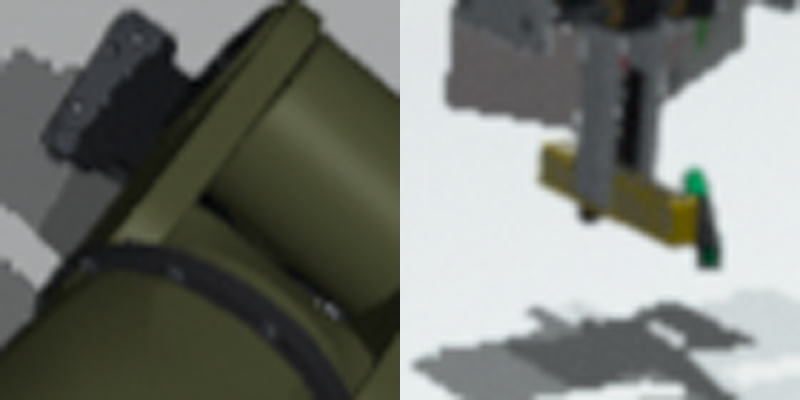

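The strip is held level and centred in the jaws; in the side crop it runs from (545,160) to (690,225), with the finger at (595,150). Next I hover over the channel, just short of the follower.

play_rows([
  [[0.01,0,-0.03],-0.05,1],
  [[0.024,0,-0.07],-0.12,1],
  [[0.04,0,-0.115],-0.2,1],
  [[0.056,0,-0.16],-0.28,1],
  [[0.07,0,-0.2],-0.34,1],
  [[0.08,0,-0.23],-0.38,1],
  [[0.0865,0,-0.249],-0.394,1],
  [[0.0885,0.005,-0.2548],-0.394,1],
  [[0.0885,0.008,-0.2548],-0.394,1],
  [[0.0885,0.008,-0.2548],-0.394,1],
  [[0.0885,0.008,-0.2548],-0.394,1],
])

```text
clock: 4.15
eef_pos: [513.7, -75.8, 65.9]
eef_rot: [-1.572, -0.001, 2.975]
wrist_force: [-0.4, 0.1, -0.4]
finger_gap: 14.0
```

```bash
python3 - <<'E'
from fit import *
s=manip.read_state(); print(s['clock'],s['eef_pos'],s['eef_rot'],s['wrist_force'],s['finger_gap'])
snap('top','t3'); b=snap('side','s3')
e=s['eef_pos']; yw=s['eef_rot'][2]-np.pi
p=[e[0],e[1],yw]
o=cv2.resize(b[165:250,220:345],None,fx=6.3,fy=6.3,interpolation=2)
h=((hull('side',p,(110,14,24),e[2]-5.2,1)-.0)-[220,165])*6.3
for q in [h]: cv2.polylines(o,[q.astype(int)],True,(255,0,255),1)
cv2.imwrite('pics/c4.png',o[:,:,::-1])
E
```

```text
4.15 [513.75 -75.82  65.93] [-1.57 -0.    2.98] [-0.4   0.1  -0.43] 13.987908121750483
```

View pics/c4.png

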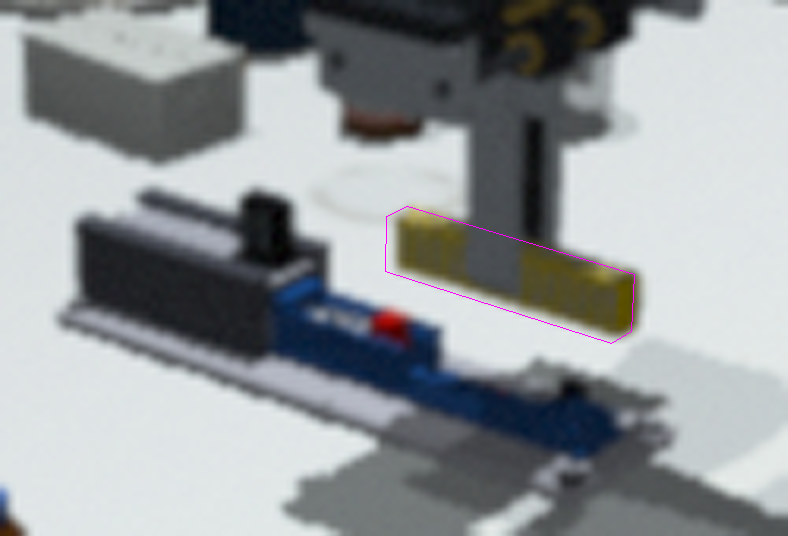

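The side view shows the held strip from (397,215) to (638,330), which is about 1.2 px right of its projection. That gives me the side camera's bias. The follower is at (390,325), the far wall's front end at (438,330), and the near end at (620,430). I'll refit the loader with this correction.

```bash
python3 - <<'E'
from fit import *
T=lambda a:np.array(a)/5.4+[245,150]-.4; S=lambda a:np.array(a)/4.9+[222,180]-.4
t=[([-125,37,8],(36,551)),([-125,-37,8],(172,576)),([150,-37,8],(265,65)),([150,37,8],(130,45))]
s=[([-125,37,8],(435,317)),([-125,-37,8],(513,265)),([150,37,8],(37,173))]
for bx,by in((0,0),(1.2,-.4),(1.2,-.8),(.8,-.4)):
  for w in((1,1),(0,1),(1,0)):
    f=lambda p:np.r_[w[0]*(proj('top',L2W(p,[a for a,_ in t]))-[T(b) for _,b in t]).ravel(),w[1]*(proj('side',L2W(p,[a for a,_ in s]))+[bx,by]-[S(b) for _,b in s]).ravel()]
    r=least_squares(f,[580,-85,-.17]); p=r.x
    print(bx,by,w,p,'rms',np.sqrt(np.mean(r.fun**2)).round(2),'ctr@-62',L2W(p,[-62,0,0])[0][:2], 'y at x=513.7:', p[1]+(513.7-p[0])*np.tan(p[2]))
b=cv2.imread('pics/s3.png'); hs=cv2.cvtColor(b,cv2.COLOR_BGR2HSV); m=cv2.inRange(hs,(0,150,80),(8,255,255))|cv2.inRange(hs,(172,150,80),(180,255,255)); m[:205]=0;m[225:]=0;m[:,:270]=0;m[:,295:]=0
ys,xs=np.nonzero(m);print('red side',xs.min(),xs.max(),ys.min(),ys.max(),xs.mean(),ys.mean())
E
```

```text
0 0 (1, 1) [579.35 -85.65  -0.17] rms 0.84 ctr@-62 [518.19 -75.47] y at x=513.7: -74.72062029164559
0 0 (0, 1) [575.56 -83.26  -0.18] rms 0.38 ctr@-62 [514.59 -71.99] y at x=513.7: -71.82179821897076
0 0 (1, 0) [581.2  -85.64  -0.16] rms 0.37 ctr@-62 [520.   -75.72] y at x=513.7: -74.69356227200917
1.2 -0.4 (1, 1) [580.46 -84.67  -0.17] rms 0.83 ctr@-62 [519.32 -74.37] y at x=513.7: -73.41918555423224
1.2 -0.4 (0, 1) [577.22 -79.78  -0.18] rms 0.4 ctr@-62 [516.24 -68.55] y at x=513.7: -68.07963104081385
1.2 -0.4 (1, 0) [581.2  -85.64  -0.16] rms 0.37 ctr@-62 [520.   -75.72] y at x=513.7: -74.69356227200917
1.2 -0.8 (1, 1) [580.29 -84.36  -0.17] rms 0.96 ctr@-62 [519.15 -74.03] y at x=513.7: -73.10556351480952
1.2 -0.8 (0, 1) [576.21 -77.89  -0.18] rms 0.43 ctr@-62 [515.25 -66.59] y at x=513.7: -66.3082572628625
1.2 -0.8 (1, 0) [581.2  -85.64  -0.16] rms 0.37 ctr@-62 [520.   -75.72] y at x=513.7: -74.69356227200917
0.8 -0.4 (1, 1) [580.03 -84.89  -0.17] rms 0.85 ctr@-62 [518.89 -74.62] y at x=513.7: -73.74936089200165
0.8 -0.4 (0, 1) [576.33 -80.31  -0.18] rms 0.4 ctr@-62 [515.36 -69.04] y at x=513.7: -68.7331439208605
0.8 -0.4 (1, 0) [581.2  -85.64  -0.16] rms 0.37 ctr@-62 [520.   -75.72] y at x=513.7: -74.69356227200917
red side 279 283 215 217 281.0 215.84615384615384
```

play_rows([
  [[0.001,0.01,-0.001],0,1],
  [[0.002,0.02,-0.001],0,1],
  [[0.002,0.026,-0.001],0,1],
  [[0.002,0.028,-0.001],0,1],
  [[0.002,0.028,-0.001],0,1],
  [[0.002,0.029,-0.001],0,1],
  [[0.002,0.03,-0.001],0,1],
])

```text
clock: 4.95
eef_pos: [512.3, -74.3, 36.5]
eef_rot: [-1.572, -0.0, 2.975]
wrist_force: [0.5, 0.1, -0.8]
finger_gap: 14.0
```

play_rows([
  [[0,0.001,0],0,1],
  [[0,0.002,0],0,1],
  [[0,0.003,0],0,1],
  [[0,0.003,0],0,1],
])

```text
clock: 5.35
eef_pos: [512.2, -74.3, 33.4]
eef_rot: [-1.572, -0.0, 2.975]
wrist_force: [-0.5, 0.6, -1.3]
finger_gap: 13.9
```

play_rows([
  [[0,0.001,0],0,1],
  [[0,0.002,0],0,1],
  [[0,0.003,0],0,1],
  [[0,0.003,0],0,1],
])

```text
clock: 5.75
eef_pos: [512.2, -74.3, 30.2]
eef_rot: [-1.572, -0.001, 2.975]
wrist_force: [-0.7, 0.3, -0.2]
finger_gap: 14.0
```

play_rows([
  [[0,0,-0.001],0,1],
  [[0,0,-0.002],0,1],
  [[0,0,-0.003],0,1],
  [[0,0,-0.003],0,1],
])

```text
clock: 6.15
eef_pos: [512.5, -71.9, 30.2]
eef_rot: [-1.571, -0.001, 2.975]
wrist_force: [-1.8, -6.3, -0.5]
finger_gap: 14.1
```

play_rows([
  [[0,0,0.0015],0,1],
  [[0,0,0.003],0,1],
  [[0,0,0.0045],0,1],
  [[0,0,0.006],0,1],
  [[0,0,0.006],0,1],
])

```text
clock: 6.65
eef_pos: [511.5, -77.4, 30.2]
eef_rot: [-1.571, -0.001, 2.975]
wrist_force: [1.3, 4.6, 0.7]
finger_gap: 13.5
```

play_rows([
  [[0,0.001,-0.0026],0,1],
  [[0,0.002,-0.0026],0,1],
  [[0,0.003,-0.0026],0,1],
  [[0,0.003,-0.0026],0,1],
  [[0,0.003,-0.0026],0,1],
])

```text
clock: 7.15
eef_pos: [511.9, -74.9, 27.2]
eef_rot: [-1.571, -0.001, 2.975]
wrist_force: [0.5, -0.2, -1.0]
finger_gap: 14.0
```

```bash
python3 - <<'E'
from h import *
np.set_printoptions(precision=2,suppress=True)
s=manip.read_state(); print(s['clock'],s['eef_pos'],s['eef_rot'],s['wrist_force'],s['moment'],s['finger_gap'])
E
```

```text
7.15 [511.94 -74.94  27.19] [-1.57 -0.    2.98] [ 0.48 -0.2  -0.96] [0.05 0.   0.  ] 14.039115205678979
```

play_rows([
  [[-0.002,0,0],0,1],
  [[-0.004,0,0],0,1],
  [[-0.006,0,0],0,1],
  [[-0.006,0,0],0,1],
])

```text
clock: 7.55
eef_pos: [518.0, -76.0, 27.2]
eef_rot: [-1.571, -0.001, 2.975]
wrist_force: [-1.9, 0.6, 0.9]
finger_gap: 13.7
```

play_rows([
  [[-0.002,0,0],0,1],
  [[-0.004,0,0],0,1],
  [[-0.006,0,0],0,1],
  [[-0.006,0,0],0,1],
])

```text
clock: 7.95
eef_pos: [524.0, -77.0, 27.1]
eef_rot: [-1.571, -0.001, 2.975]
wrist_force: [-3.5, -0.4, 0.0]
finger_gap: 14.1
```

play_rows([
  [[-0.002,0,0],0,1],
  [[-0.004,0,0],0,1],
  [[-0.004,0,0],0,1],
])

```text
clock: 8.25
eef_pos: [528.1, -77.7, 27.1]
eef_rot: [-1.571, -0.001, 2.975]
wrist_force: [-2.9, 1.2, 1.3]
finger_gap: 13.7
```

play_rows([
  [[-0.001,0,0],0,1],
  [[-0.002,0,0],0,1],
  [[-0.003,0,0],0,1],
  [[-0.003,0,0],0,1],
])

```text
clock: 8.65
eef_pos: [531.1, -78.2, 27.0]
eef_rot: [-1.571, -0.001, 2.975]
wrist_force: [-3.7, 0.3, 1.3]
finger_gap: 13.8
```

play_rows([
  [[-0.001,0,0],0,1],
  [[-0.002,0,0],0,1],
  [[-0.002,0,0],0,1],
])

```text
clock: 8.95
eef_pos: [533.2, -78.5, 27.0]
eef_rot: [-1.571, -0.001, 2.975]
wrist_force: [-3.2, 0.9, 1.2]
finger_gap: 14.0
```

play_rows([
  [[-0.001,0,0],0,1],
  [[-0.002,0,0],0,1],
  [[-0.002,0,0],0,1],
])

```text
clock: 9.25
eef_pos: [535.3, -78.9, 27.0]
eef_rot: [-1.571, -0.001, 2.975]
wrist_force: [-4.1, 0.5, 1.8]
finger_gap: 13.7
```

play_rows([
  [[-0.001,0,0],0,1],
  [[-0.002,0,0],0,1],
  [[-0.002,0,0],0,1],
])

```text
clock: 9.55
eef_pos: [536.1, -78.9, 26.7]
eef_rot: [-1.572, -0.005, 2.975]
wrist_force: [-13.0, 2.3, 5.3]
finger_gap: 14.0
```

The hard stop shows at x≈535.5 (13 N). I back off about 2.5 mm and start lowering behind the lip.

play_rows([
  [[0.0015,0,0],0,1],
  [[0.003,0,0],0,1],
  [[0.003,0,0],0,1],
  [[0.003,0.001,0],0,1],
  [[0.003,0.002,0],0,1],
  [[0.003,0.003,0],0,1],
  [[0.003,0.003,0],0,1],
])

```text
clock: 10.25
eef_pos: [533.1, -78.4, 23.5]
eef_rot: [-1.571, -0.005, 2.975]
wrist_force: [-3.6, 1.2, 1.4]
finger_gap: 13.9
```

play_rows([
  [[0,0.001,0],0,1],
  [[0,0.002,0],0,1],
  [[0,0.002,0],0,1],
])

```text
clock: 10.55
eef_pos: [532.9, -78.4, 21.3]
eef_rot: [-1.572, -0.005, 2.975]
wrist_force: [-3.7, 0.4, 1.1]
finger_gap: 14.1
```

play_rows([
  [[0,0.001,0],0,1],
  [[0,0.002,0],0,1],
  [[0,0.003,0],0,1],
  [[0,0.003,0],0,1],
])

```text
clock: 10.95
eef_pos: [532.8, -78.4, 18.2]
eef_rot: [-1.572, -0.005, 2.975]
wrist_force: [-3.8, 0.4, 1.0]
finger_gap: 13.7
```

play_rows([
  [[0,0.001,0],0,1],
  [[0,0.0015,0],0,1],
  [[0,0.0015,0],0,1],
])

```text
clock: 11.25
eef_pos: [533.0, -78.4, 17.1]
eef_rot: [-1.571, -0.005, 2.975]
wrist_force: [-5.9, 0.0, 8.6]
finger_gap: 13.8
```

play_rows([
  [[0,0,0],0,0.85],
  [[0,0,0],0,0.7],
  [[0,0,0],0,0.65],
  [[0,0,0],0,0.65],
  [[0,0,0],0,0.65],
  [[0,0,0],0,0.65],
])

```text
clock: 11.85
eef_pos: [533.1, -78.4, 17.1]
eef_rot: [-1.572, -0.005, 2.975]
wrist_force: [0.1, -0.4, -0.5]
finger_gap: 32.8
```

play_rows([
  [[0,-0.01,0],0,0.65],
  [[0,-0.025,0],0,0.65],
  [[0,-0.05,0],0,0.65],
  [[0,-0.09,0],0,0.65],
  [[0.03,-0.13,0],0,0.65],
  [[0.06,-0.15,0],0,0.65],
  [[0.08,-0.15,0],0,0.65],
  [[0.08,-0.15,0],0,0.65],
])

```text
clock: 12.65
eef_pos: [453.8, -65.1, 169.0]
eef_rot: [-1.571, -0.003, 2.975]
wrist_force: [0.8, 0.1, 0.1]
finger_gap: 32.2
```

```bash
python3 - <<'E'
from fit import *
s=manip.read_state(); print(s['clock'],s['eef_pos'],s['eef_rot'],s['wrist_force'],s['finger_gap'])
a=snap('top','t5'); b=snap('side','s5')
A=cv2.resize(a[150:260,245:300],None,fx=4.6,fy=4.6,interpolation=2); B=cv2.resize(b[185:245,228:335],None,fx=5,fy=5,interpolation=2)
H=max(A.shape[0],B.shape[0]); pad=lambda i:cv2.copyMakeBorder(i,0,H-i.shape[0],0,0,0)
cv2.imwrite('pics/c5.png',np.hstack([pad(A),pad(B)])[:,:,::-1])
E
```

```text
12.65 [453.77 -65.15 169.  ] [-1.57 -0.    2.98] [0.83 0.06 0.1 ] 32.23889706857611
```

View pics/c5.png

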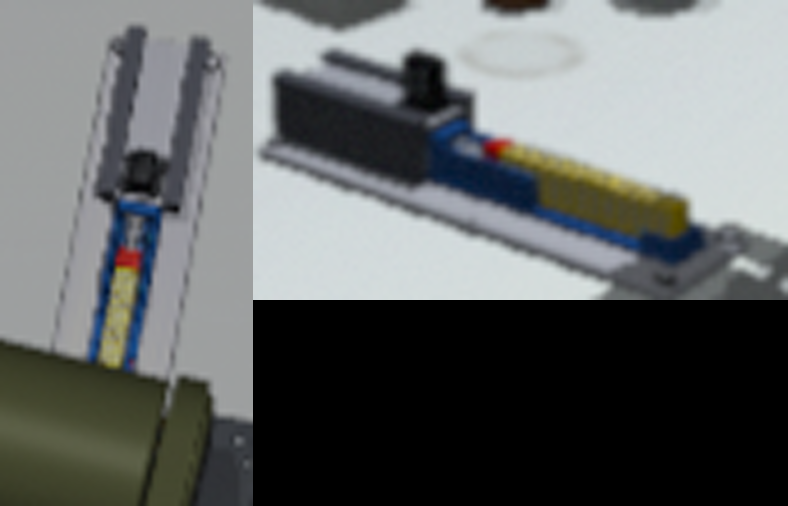

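In the side crop the yellow strip lies flat, with its near end behind the lip at (690,215) and the red follower pressed against its far end at (497,148). Next is the rail.

play_rows([
  [[-0.02,0,0],0,0.6],
  [[-0.06,0,0],0,0.6],
  [[-0.105,0.01,0],0,0.6],
  [[-0.15,0.03,0],0,0.6],
  [[-0.178,0.05,0],0,0.6],
  [[-0.185,0.069,0],0,0.6],
  [[-0.185,0.069,0],0,0.6],
  [[-0.185,0.069,0],0,0.6],
], squeeze=15)

```text
clock: 13.55
eef_pos: [637.4, -96.0, 98.0]
eef_rot: [-1.572, -0.005, 2.975]
wrist_force: [0.1, 0.1, -0.2]
finger_gap: 37.3
```

```bash
python3 - <<'E'
from fit import *
s=manip.read_state(); print(s['clock'],s['eef_pos'],s['eef_rot'],s['wrist_force'],s['finger_gap'])
b=snap('side','s6')
B=cv2.resize(b[140:245,210:335],None,fx=5,fy=5,interpolation=2)
c,sn=np.cos(-.166),np.sin(-.166); K=s['eef_pos'].copy()
for z,col in((72.5,(255,0,255)),(45.5,(0,255,0))):
    u=(proj('side',[[K[0],K[1],z]])[0]+[1.2,-.4]-[210,140])*5; cv2.circle(B,tuple(u.astype(int).tolist()),4,col,1)
cv2.imwrite('pics/c6.png',B[:,:,::-1])
E
```

```text
13.55 [637.43 -96.01  98.04] [-1.57 -0.01  2.98] [ 0.13  0.12 -0.22] 37.27098614297904
```

View pics/c6.png

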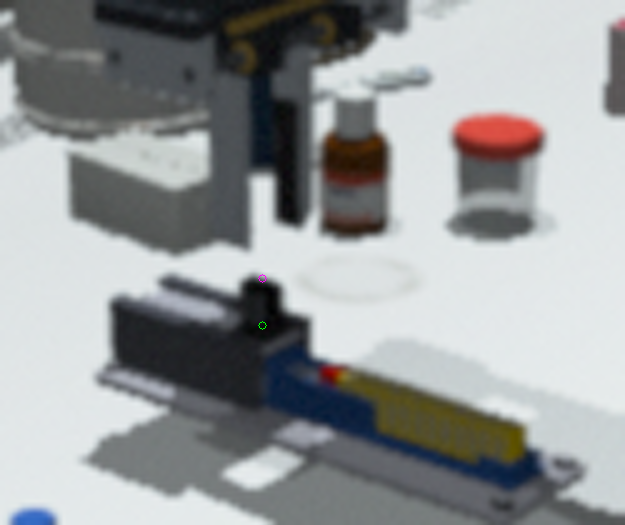

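The projected grip point falls on the knob at (262,300). The fingers straddle it and the bystanders are clear.

play_rows([
  [[0,0.015,0],0,0.6],
  [[0,0.03,0],0,0.6],
  [[0,0.036,0],0,0.6],
  [[0,0.04,0],0,0.6],
  [[0,0.043,0],0,0.6],
  [[0,0.043,0],0,0.6],
])

```text
clock: 14.2
eef_pos: [637.5, -96.0, 56.0]
eef_rot: [-1.571, -0.003, 2.975]
wrist_force: [-0.2, 0.0, 0.1]
finger_gap: 37.8
```

play_rows([
  [[0,0,0],0,0.75],
  [[0,0,0],0,0.85],
  [[0,0,0],0,1],
  [[0,0,0],0,1],
  [[0,0,0],0,1],
  [[0,0,0],0,1],
])

```text
clock: 14.8
eef_pos: [637.6, -95.6, 56.2]
eef_rot: [-1.572, -0.003, 2.975]
wrist_force: [0.5, 4.6, 1.7]
finger_gap: 13.8
```

play_rows([
  [[0.003,0,-0.0005],0,1],
  [[0.008,0,-0.001],0,1],
  [[0.014,0,-0.001],0,1],
  [[0.02,0,-0.001],0,1],
  [[0.02,0,-0.001],0,1],
])

```text
clock: 15.3
eef_pos: [617.3, -92.2, 56.2]
eef_rot: [-1.571, -0.004, 2.975]
wrist_force: [-3.3, -5.8, 0.7]
finger_gap: 14.0
```

play_rows([
  [[0.003,0,0.0006],0,1],
  [[0.008,0,0.0006],0,1],
  [[0.014,0,0.0006],0,1],
  [[0.02,0,0.0006],0,1],
  [[0.025,0,0.0006],0,1],
  [[0.03,0,0.0006],0,1],
])

```text
clock: 15.9
eef_pos: [587.8, -87.4, 56.3]
eef_rot: [-1.571, -0.003, 2.975]
wrist_force: [4.8, 0.7, -3.4]
finger_gap: 14.0
```

play_rows([
  [[0.004,0,0],0,1],
  [[0.009,0,0],0,1],
  [[0.014,0,0],0,1],
  [[0.019,0,0],0,1],
  [[0.024,0,0],0,1],
  [[0.028,0,0],0,1],
  [[0.031,0,0],0,1],
])

```text
clock: 16.6
eef_pos: [556.7, -82.3, 56.2]
eef_rot: [-1.571, -0.003, 2.975]
wrist_force: [4.1, -2.3, -5.0]
finger_gap: 13.9
```

play_rows([
  [[0.001,0,0],0,1],
  [[0.002,0,0],0,1],
  [[0.003,0,0],0,1],
  [[0.004,0,0],0,1],
  [[0.004,0,0],0,1],
])

```text
clock: 17.1
eef_pos: [552.7, -81.6, 56.2]
eef_rot: [-1.571, -0.003, 2.975]
wrist_force: [3.0, -0.9, -3.5]
finger_gap: 13.8
```

play_rows([
  [[0.001,0,0],0,1],
  [[0.002,0,0],0,1],
  [[0.003,0,0],0,1],
  [[0.003,0,0],0,1],
])

```text
clock: 17.5
eef_pos: [549.5, -81.2, 56.3]
eef_rot: [-1.571, -0.003, 2.975]
wrist_force: [2.3, -1.4, -3.9]
finger_gap: 13.8
```

play_rows([
  [[0.001,0,0],0,1],
  [[0.002,0,0],0,1],
  [[0.002,0,0],0,1],
])

```text
clock: 17.8
eef_pos: [548.6, -81.0, 56.3]
eef_rot: [-1.571, -0.0, 2.975]
wrist_force: [12.6, -2.6, -10.9]
finger_gap: 13.8
```

play_rows([
  [[0.001,0,0],0,1],
  [[0.002,0,0],0,1],
  [[0.002,0,0],0,1],
])

```text
clock: 18.1
eef_pos: [548.1, -80.9, 56.4]
eef_rot: [-1.571, 0.004, 2.975]
wrist_force: [14.9, -3.1, -13.1]
finger_gap: 13.6
```

play_rows([
  [[-0.0005,0,0],0,0.9],
  [[-0.0005,0,0],0,0.75],
  [[-0.0005,0,0],0,0.65],
  [[-0.0005,0,0],0,0.6],
  [[-0.0005,0,0],0,0.6],
  [[-0.0005,0,0],0,0.6],
])

```text
clock: 18.7
eef_pos: [548.6, -81.0, 56.5]
eef_rot: [-1.571, 0.004, 2.975]
wrist_force: [0.3, -0.2, -0.7]
finger_gap: 37.7
```

play_rows([
  [[0,-0.01,0],0,0.6],
  [[0,-0.03,0],0,0.6],
  [[0,-0.06,0],0,0.6],
  [[0.03,-0.1,0],0,0.6],
  [[0.07,-0.12,0],0,0.6],
  [[0.11,-0.13,0],0,0.6],
  [[0.14,-0.13,0],0,0.6],
  [[0.14,-0.13,0],0,0.6],
  [[0.14,-0.13,0],0,0.6],
])

```text
clock: 19.6
eef_pos: [410.5, -57.8, 187.0]
eef_rot: [-1.571, 0.006, 2.975]
wrist_force: [-0.1, 0.5, 0.2]
finger_gap: 37.5
```

```bash
python3 - <<'E'
from fit import *
s=manip.read_state(); print(s['clock'],s['eef_pos'],s['eef_rot'],s['wrist_force'],s['finger_gap'])
a=snap('top','t7'); b=snap('side','s7')
A=cv2.resize(a[150:260,245:300],None,fx=4.6,fy=4.6,interpolation=2); B=cv2.resize(b[185:245,228:335],None,fx=5,fy=5,interpolation=2)
p=np.array([582,-86.5,-.166])
# rail front edge corners closed at x=-47, y+-15, z 42.5 ; lateral line through (533,-78.5)
H=max(A.shape[0],B.shape[0]); pad=lambda i:cv2.copyMakeBorder(i,0,H-i.shape[0],0,0,0)
cv2.imwrite('pics/c7.png',np.hstack([pad(A),pad(B)])[:,:,::-1])
E
```

```text
19.6 [410.48 -57.81 187.  ] [-1.57  0.01  2.97] [-0.09  0.52  0.2 ] 37.47891533732787
```

View pics/c7.png

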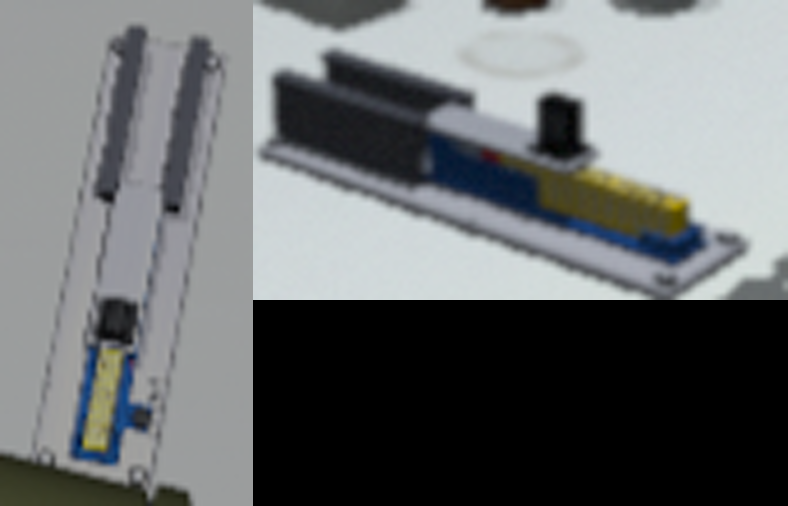

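The top crop shows the rail's front edge at (105,344) and its rear edge near row 186, with the strip running flat under it. The side crop agrees. I'll check the edge numerically and then hand in.

```bash
python3 - <<'E'
from fit import *
T=lambda a:np.array(a)/4.6+[245,150]-.4
ux=np.array([np.cos(.166),-np.sin(.166)])
f=ray('top',T((105,344)),42.5)[:2]@ux; r=ray('top',T((133,185)),42.5)[:2]@ux
o=np.array([581.2,-85.6])@ux; k=ray('top',T((117,304)),72.5)[:2]@ux
print('front',f-o,'rear',r-o,'(want -47, 53)  knob top',k-o)
a,b=cv2.imread('pics/top0.png'),cv2.imread('pics/t7.png')
d=cv2.absdiff(a,b).max(2)[60:215,80:470]>60; d[80:,150:230]=0
print('changed px elsewhere',d.sum())
print(manip.sign_off())
E
```

```text
front -44.195711640594936 rear 53.0153191246078 (want -47, 53)  knob top -22.906825760187417
changed px elsewhere 0
the job is handed in; nothing more can be done
None
```

I loaded the strip into the magazine, closed the rail to its stop and handed the job in at about 20 s of the 64 s allowed. No verdict was reported.

- **Strip:** I gripped it across the middle and found the channel's centre by touching both far walls (about 5–6 N). I pushed the follower back to its hard stop (13 N), backed off about 3 mm and lowered the strip to the floor (about 9 N). I saw no more than 13 N against the loader in the end-of-move readings. Once released, it lay flat behind the lip with the follower pressed against its far end.
- **Rail:** I pulled it by the knob for about 90 mm at 3–5 N, until the force rose sharply to 13–15 N (20 N counting the vertical part). I took that to be the end stop, let go and moved the arm clear.

**Last checks:**
- **Closure:** The top picture puts the rail's rear edge at +53 mm, as it should be. The front edge reads −44 mm instead of −47; I put that down to a pixel being about 2.6 mm and did not recheck it. The force at the stop and the rear edge both say it is closed.
- **Bystanders:** Comparing the first and last top pictures showed no change in the area checked, which covers the bottles, carton and cup but not the strip of image around the loader.
- **Cameras:** The side and top views disagreed by a few mm on where the loader was, so I relied on touch for the final fit.

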